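Offer up the guard door to its loose-pin hinge

ROBOT

A 6-joint arm with a two-finger parallel gripper is mounted at the origin on the work surface. World frame = base frame: x ahead of the robot, y to its left, z up, the work surface at z = 0. Lengths are in mm, angles in rad, forces in N, time in s.
With the tool pointing down it reaches from about 275 to 750 mm from the base axis. Payload 10.2 kg.
Tool frame: the origin (TCP) lies midway between the tips of the shut fingers; the grasp point (between the pads) lies 19 mm behind it; z points along the fingers, y is the line along which they close (so a half turn about z gives the same grasp; the last joint's range is limited). The gripper opens to 85 mm and grips with 20 to 120 N. Pads are 22 mm wide; open, the fingers measure 114 mm over their backs; the gripper's body (76 mm by 85 mm) begins 54 mm behind the grasp point. The pads swing forward as they close: fully open they stand 13 mm farther back than shut.
Start: joints at [-1.461, 0.313, 1.498, -0, 1.331, -0.223], TCP at [171.5, -496.205, 231.294] pointing down, gripper open.
Joint ranges: [-2.94, 2.94], [-0.97, 2.17], [0.19, 2.56], [-1.23, 4.37], [0.02, 3.11], [-2.88, 2.88]. Speed limits (rad/s): [2.39, 2.39, 3.01, 3.14, 3.14, 3.14].

INTERFACE

Orientations are given as a unit quaternion [w, x, y, z].
In Python, from rig import ctrl gives the robot as it stands.
- The arm moves only by the tool send_rows, never from a script. Its argument "targets" is a list of rows, each a list of 7 numbers: the closure, from -1 (fully open) to 1 (shut), so that 0 is half open, then the shift along the tool's x, y, z in m, then the turn, a rotation vector about the tool's x, y, z in rad. In form: [[claw, dx, dy, dz, ax, ay, az], ...]. A call has exactly 10 rows; each row shifts and turns the commanded pose from where the row before left it, along the tool's axes as they then stand; what a row does not reach is not made up. A row lasts 1/8 s, in which the tool goes at most 62.5 mm and 10.7 degrees, less where a joint would pass 70% of its speed; a pose out of reach is approached as far as the arm can. A call with a gripper value outside its range is refused whole. The fingers move at their own pace and stop on an object; "squeeze" is the grip in N (left out, the last holds). Time passes only in rows, so rows that do not move let the fingers close, or fill a call up. It gives the time, the measured TCP pose, the force, the opening and the grip force at its end, in the units of the state.
- ctrl.sense(): the state, without advancing time (a new reading comes with each control period).
- ctrl.capture(name): name is "scene" or "top" or "wrist"; returns a dict with "img" (384x512x3 uint8, red, green, blue), "camera_matrix" (3x3 intrinsics, pixels), "R" (3x3) and "t" (3): a world point X has camera coordinates R X + t. Camera axes: x right, y down, z forward; pixel columns grow to the right and rows downward; lengths in mm; the calibration is good to about 2 mm. The wrist camera is an equidistant fisheye: a pixel r from the principal point sees the ray r / f radians off the axis. A picture is of the moment at which its call begins. There is no depth.
- ctrl.finish_job(): hands the job in; it is judged then, once.
Trained networks look in a picture, given as the dict that the camera call returned (one of the last four; its "shot" number tells which), for a name from the list of things; names that differ only in an ending like _2 or _b are one class to them, and where a whole thing is asked for, a point or a joint stands for the part that bears it (a point fixed in the world has none). Each returns a list of dicts, best first, with "score" (0 to 1); they miss things now and then, are a little off and sometimes report something else, mostly with a low value. They report only what shows in the picture. A call takes as long as a camera call. They do not tell look-alikes from the thing itself.
- ctrl.boxes_of(query, picture): "extent" ([left, top, width, height] in pixels, round what is visible of it).
- ctrl.landmark_of(query, picture): "point" ([column, row] in pixels: a listed point, or the origin of a listed thing).
The state is a dict: "time_s": time; "joints": joint angles; "dq": joint speeds; "tau": joint torques, N m; "eef_pos": TCP position; "ee_rot": TCP orientation; "force": force on the tool from outside, world axes, zero at the start; "wrist_torque": the same for the moment, N m; "grip_width": opening from 0.0 (shut) to 1.0 (fully open); "grip_force": force on a finger pad.
Only numpy, scipy, OpenCV 4.12 (cv2) and the standard library are available. Lean on these libraries where they do the work, as an engineer would, in place of code of your own. Each camera call takes 0.05 s, during which the arm holds its last target. There are 200 camera calls.

TASK

Help me hang the guard door on the capacitor test rig: first draw the loose pin out of the hinge on the rig's post and stand it in the empty tin. Then lift the door out of its slotted rack and, without knocking it against the rig, bring its two hinge knuckles in between the post's three so that all the bores line up, upright and true, ready for me to drop the pin in. Finish while still holding the door there, steady and hanging free in the gripper without resting or pressing on the rig, and leave everything else on the bench alone.

Things in the scene. Friction and masses are not known exactly. Their poses are not given: they have to be found in the camera images.
- post_bore (a point): on the vertical bore axis of the hinge barrel on the rig's post, half-way up, 105 mm above the bench. z up; x out of the post's front face; y away from the post, to where the door goes. Barrel 18 mm outside, bore 10, from 50 mm below to 50 above: three 18 mm knuckles, two 23 mm gaps centred 20.5 mm above and below the point, open but for the leaf's edge 12 mm to -y of the axis
- pin_head (a point): centre of the brass head of the loose hinge pin, which starts upright in the post's barrel, its head resting on the barrel's top. Head 16 mm in diameter, 24 mm high (12 either way of the point); below it a steel shank 8 mm in diameter and 102 mm long with a tapered nose; 75 g, loose in the bore. z runs along the pin, up to the head
- pin_tip (a point): lower end of the hinge pin, 114 mm below the centre of its head
- tin_mouth (a point): centre of the mouth of the empty round ribbed aluminium tin, 90 mm high above the bench, 72 mm outside diameter, 66 mm inside, floor 4 mm thick; loose, about 250 g
- door_bore (a point): middle of the guard door's hinge barrel, on its bore axis; z up along the bore, axes as the door's. Two knuckles, 18 mm outside, bore 10, each 17 mm high, centred 20.5 mm above and below the point: set on post_bore they have 3 mm to spare above and below. Any swing of the door clear of the rig will do; with axes parallel to post_bore's it is flush with the post's front
- door_top (a point): middle of the top edge of the guard door: pine frame, clear pane, 140 mm wide (y), 18 thick (x), 150 high, about 420 g, upright in the rack's slot, lower edge 10 mm above the bench. Grip it here from above across its thickness. door_bore is at x 19.5, y -72, z -70 mm from here. On the +x face: steel hinge leaf at y -60 to -28, small black knob (18 mm proud) at y 53, z -75
- rig: test rig fixed to the bench: origin on the bench under the middle of its 44 mm square pine jamb post (145 mm high); axes as post_bore, which is at x 32.5, y 24, z 105 mm. Behind it: a base board (x -22 to -190, y -30 to 170, 18 mm high; 40 with its fittings), capacitors and a breaker (125 mm high, beyond x = -60), top rails (145 mm high) along y = 0 and x = -178. Bare bench under the door's place
- rack: slotted plywood rack, fixed to the bench, 80 mm (x) by 110 mm (y), 32 mm high; a slot 22 mm wide and 22 mm deep runs along its y axis through the middle; origin under its centre, on the bench
- tin: the tin: origin under its centre, z up
- jar: glass jar with a steel lid, 64 mm in diameter, 70 mm high; leave alone
- tape: roll of cream masking tape lying flat, 90 mm in diameter, 36 mm high; leave alone
- meter: yellow multimeter lying on its back, 92 by 185 by 48 mm; leave alone
- driver: red-handled screwdriver lying on the bench; leave alone
- spanner: steel spanner lying on the bench; leave alone
- oil: small white oil bottle with a yellow label, 44 mm in diameter, 120 mm high; leave alone
- pliers: blue-handled pliers lying on the bench; leave alone
Mind the look-alikes: they are no part of the job. What is shaped like the part that bears door_bore but green is not meant.

How it is judged (in metres and radians):
On the way, in this order (a step that is already met when the one before it is completed fails the run):
1. the hinge pin stands in the tin, let go (horizontal distance between pin_tip and tin below 0.034 m and z of pin_tip in the frame of tin below 0.03 m and z of pin_head in the frame of tin above 0.06 m and angle between tin's own z axis and vertical below 0.15 rad and contact force between the fingers and pin below 0.1 N), for 0.2 s.
2. the door is lifted out of the rack in the gripper (contact force between the fingers and door above 3 N and contact force between door and rack below 0.1 N and height (world z) of door_top above 0.17 m), for 0.2 s.
At the end, for the whole second after the job is handed in: The door is held still in the gripper, bore axes within 3 mm of each other, heights within 3 mm, upright within 2 degrees, pressing on the rig with under 2 N and on nothing else; the pin stands nose down, near the floor of the upright tin (horizontal distance between door_bore and post_bore below 0.003 m and z of door_bore in the frame of post_bore between -0.003 and 0.003 m and angle between door_bore's own z axis and vertical below 0.035 rad and linear speed of door below 0.02 m/s and contact force between the fingers and door above 3 N and contact force between door and rig below 2 N and contact force between door and table below 0.2 N and contact force between door and rack below 0.2 N and horizontal distance between pin_tip and tin below 0.034 m and z of pin_tip in the frame of tin below 0.03 m and z of pin_head in the frame of tin above 0.06 m and angle between tin's own z axis and vertical below 0.15 rad); the arm keeps its last pose, push and grip.
It fails at once if the door was banged against the rig (over 40 N) (contact force between door and rig above 40 N).
It fails at once if a bystander was disturbed (moved over 25 mm) (distance of any of jar, tape, meter, driver, spanner, oil, pliers from where it was at the start of the episode above 0.025 m).
It also fails if it takes over 54 s, if anything falls off the work surface, if the arm or the gripper's body presses on something with over 40 N, if the wrist force passes 120 N, or if a joint passes its speed limit or range.

## Working session

There is one attempt and no reset: what is moved stays moved. The work goes in short steps, Python scripts to look and compute and a tool call to move; the robot and the scene stay as the last step left them, time stands still between calls to the robot, and variables do not carry over. Pictures are saved under pics/ and viewed, at most 10 in all, crops included, and the job is handed in when it is done.

Besides the shell and the picture viewer there is one more tool, called after "Call:" as name(argument=value, ...), one argument or row to a line, values as JSON. send_rows: Moves the arm, as the interface text tells. Its arguments: {"type":"object","properties":{"targets":{"type":"array"},"squeeze":{"type":"number"}},"required":["targets"]}

```bash
ls; mkdir -p pics; cat > h.py <<'E'
from rig import ctrl
import numpy as np, cv2
def save(p,n): cv2.imwrite('pics/'+n,p['img'][:,:,::-1])
E
python3 - <<'E'
from h import *
s=ctrl.sense(); print({k:np.round(v,3) for k,v in s.items()})
import pickle
P={}
for n in ['scene','top']:
    p=ctrl.capture(n); P[n]=p; save(p,n+'.png'); print(n,p['shot'],np.round(p['camera_matrix'],1).tolist(),np.round(p['R'],3).tolist(),np.round(p['t'],1))
    for q in ['post_bore','pin_head','tin_mouth','door_bore','door_top','rig','rack','tin']:
        print(q,[(np.round(d['point'],1).tolist(),round(d['score'],2)) for d in ctrl.landmark_of(q,p)[:3]])
pickle.dump(P,open('P.pkl','wb'))
a=cv2.imread('pics/scene.png');b=cv2.imread('pics/top.png')
E
```

```text
pics
{'time_s': np.float64(0.0), 'joints': array([-1.461,  0.313,  1.498,  0.   ,  1.331, -0.223]), 'dq': array([-0.   , -0.002, -0.   , -0.001, -0.   ,  0.   ]), 'tau': array([ 0.0000e+00, -4.1227e+01, -2.5974e+01, -0.0000e+00,  4.0000e-03,
       -0.0000e+00]), 'eef_pos': array([ 171.496, -495.914,  230.73 ]), 'ee_rot': array([-0.001,  0.986,  0.166,  0.   ]), 'force': array([-0.745,  0.138, -0.352]), 'wrist_torque': array([-0.037,  0.032, -0.02 ]), 'grip_force': np.float64(0.0), 'grip_width': np.float64(1.0)}
scene 1 [[424.5, 0.0, 258.3], [0.0, 424.5, 181.1], [0.0, 0.0, 1.0]] [[0.896, 0.443, -0.018], [0.293, -0.622, -0.726], [-0.333, 0.645, -0.688]] [-495.4  -23.4 1518.2]
post_bore [([240.7, 234.9], 0.69)]
pin_head [([241.0, 219.5], 0.66)]
tin_mouth []
door_bore [([267.8, 152.4], 0.82), ([212.6, 135.0], 0.58), ([241.6, 218.4], 0.56)]
door_top [([272.1, 123.5], 0.89), ([224.9, 129.8], 0.89)]
rig [([231.5, 257.9], 0.81), ([247.6, 288.8], 0.65)]
rack [([274.9, 158.7], 0.92)]
tin [([250.6, 311.2], 0.69), ([311.8, 198.7], 0.28)]
top 2 [[497.0, 0.0, 252.9], [0.0, 497.0, 189.1], [0.0, 0.0, 1.0]] [[-0.011, -1.0, 0.006], [-0.985, 0.01, -0.171], [0.171, -0.008, -0.985]] [  72.1  517.1 1396.6]
post_bore [([320.9, 163.7], 0.66), ([307.5, 140.1], 0.58)]
pin_head [([322.7, 162.2], 0.55), ([214.3, 148.6], 0.26)]
tin_mouth [([370.0, 136.1], 0.83)]
door_bore [([183.6, 286.3], 0.92), ([187.3, 204.3], 0.66), ([214.5, 148.5], 0.55)]
door_top [([190.7, 259.3], 0.96), ([156.1, 208.8], 0.91)]
rig [([327.1, 187.3], 0.75)]
rack [([168.7, 216.7], 0.91)]
tin [([363.4, 143.8], 0.6)]
```

```bash
python3 - <<'E'
import cv2
for n in ['scene','top']:
    a=cv2.imread(f'pics/{n}.png'); cv2.imwrite(f'pics/{n}_b.png',cv2.resize(a,(796,597),interpolation=cv2.INTER_CUBIC))
E
```

```text
(no output)
```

View pics/scene_b.png

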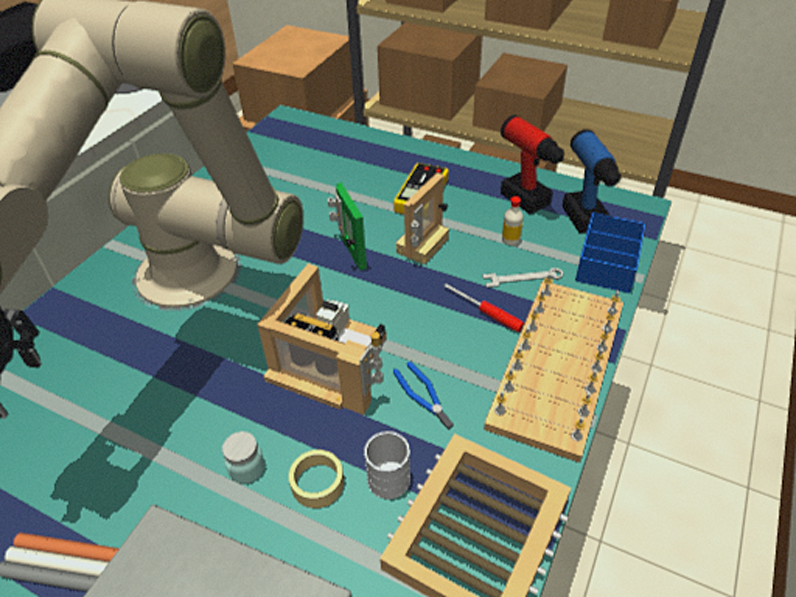

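View pics/top_b.png

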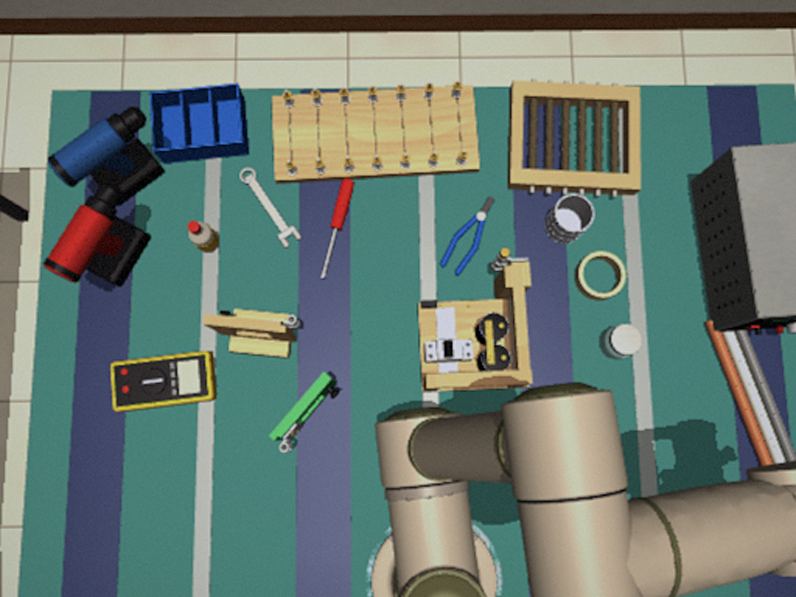

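The wooden door stands in the plywood rack, with its knuckles at top(187,204) in native pixels (enlarged 291,318). The green look-alike lies at enlarged (305,410). The rig's barrel and pin are at enlarged (503,258) and the tin at (570,217). The pine one is meant, since the description rules out green. Next I triangulate.

```bash
cat >> h.py <<'E'
import pickle
from scipy.optimize import least_squares
def proj(p,X,fish=False):
    c=p['R']@np.asarray(X,float)+p['t']; K=p['camera_matrix']
    if fish:
        r=np.hypot(c[0],c[1])+1e-9; th=np.arctan2(r,c[2]); d=th*c[:2]/r
    else: d=c[:2]/c[2]
    return np.array([K[0,0]*d[0]+K[0,2],K[1,1]*d[1]+K[1,2]])
def tri(obs,z=None):
    # obs: list of (pic,uv,fish); z fixed optionally
    f=lambda v: np.concatenate([proj(p,np.r_[v[:2],v[2] if z is None else z],fi)-uv for p,uv,fi in obs])
    r=least_squares(f,[450,0,100.] if z is None else [450,0.],loss='soft_l1')
    return np.r_[r.x[:2],r.x[2] if z is None else z], np.round(r.fun,1)
E
python3 - <<'E'
from h import *
P=pickle.load(open('P.pkl','rb')); S,T=P['scene'],P['top']
o=lambda a,b:[(S,np.array(a),0),(T,np.array(b),0)]
for n,a,b,z in [('post_bore',(240.7,234.9),(320.9,163.7),105),('pin_head',(241,219.5),(322.7,162.2),167),('door_bore',(267.8,152.4),(187.3,204.3),90),('door_top',(272.1,123.5),(156.1,208.8),160),('rig',(231.5,257.9),(327.1,187.3),0),('rack',(274.9,158.7),(168.7,216.7),0),('tin',(250.6,311.2),(363.4,143.8),0)]:
    print(n,*[np.round(x,1) for x in (*tri(o(a,b)),*tri(o(a,b),z))])
print('tinmouth',np.round(tri([(T,np.array((370,136.1)),0)],90)[0],1))
c=T
for n,z,pts in [('rail/rig top145',145,[(420,303),(420,390),(530,387)]),('doortop160',160,[(205,317),(298,318)])]:
    print(n,[np.round(tri([(T,np.array(q)/1.555,0)],z)[0],0).tolist() for q in pts])
for n in ['green']: print([np.round(tri([(T,np.array(q)/1.555,0)],z)[0],0).tolist() for q,z in [((275,440),120),((335,375),120),((250,170),0),((290,240),0),((350,180),20),((325,275),0)]])
a=cv2.imread('pics/top.png'); cr=np.vstack([cv2.resize(a[180:250,110:250],(800,400),interpolation=2)]); s=cv2.imread('pics/scene.png'); cr2=cv2.resize(s[90:180,190:310],(533,400),interpolation=2)
cv2.imwrite('pics/crop1.png',cv2.resize(np.hstack([cr[:, :],cr2]),(800,240)))
E
```

```text
post_bore [ 574.3 -126.2  103.7] [ 3.6 -0.2  0.8  1.3] [ 574.6 -126.6  105. ] [ 3.6 -0.4  1.   1.1]
pin_head [ 567.6 -122.   160.1] [ 1.  -0.1  0.5  0.7] [ 567.5 -123.4  167. ] [ 0.6 -1.5  1.4  0.1]
door_bore [469.2 251.3  79.3] [ 0.6 -0.1  0.2  0.4] [468.9 249.   90. ] [ 0.2 -2.2  0.6 -0. ]
door_top [449.  326.4 146. ] [ 0.2 -0.1  0.1  0.2] [448.5 323.2 160. ] [-0.3 -2.9  0.3 -0.4]
rig [ 531.9 -152.9    4. ] [-2.9  0.2 -0.8 -1.2] [ 531.6 -151.3    0. ] [-2.6  0.5 -1.5 -0.8]
rack [449.2 319.9 -11.3] [-3.4  0.2 -0.5 -0.9] [450.7 316.4   0. ] [-3.4 -1.4  0.  -1.8]
tin [ 664.3 -272.2   -5.8] [-0.2  0.  -0.1 -0.1] [ 664.5 -272.9    0. ] [-0.3 -0.9  0.5 -0.7]
tinmouth [ 660.8 -269.7   90. ]
rail/rig top145 [[484.0, 22.0, 145.0], [335.0, 24.0, 145.0], [338.0, -163.0, 145.0]]
doortop160 [[461.0, 388.0, 160.0], [458.0, 230.0, 160.0]]
[[254.0, 272.0, 120.0], [363.0, 170.0, 120.0], [777.0, 347.0, 0.0], [634.0, 266.0, 0.0], [748.0, 148.0, 20.0], [564.0, 198.0, 0.0]]
```

View pics/crop1.png

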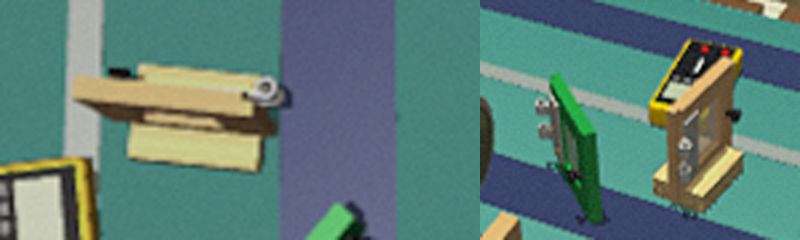

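The crop confirms it: the pine door stands in the rack with its steel knuckles at its right end, and the green one stands apart. I take the pine door. First I go to the pin.

```bash
cat >> h.py <<'E'
from scipy.spatial.transform import Rotation as Rn, Slerp
def Rq(q): return Rn.from_quat([q[1],q[2],q[3],q[0]])
def down(yaw):
    c,s=np.cos(yaw),np.sin(yaw); return Rn.from_matrix(np.array([[c,s,0],[s,-c,0],[0,0,-1.]]))
def plan(pos,yaw,n,claw=-1,start=None):
    s=ctrl.sense(); p0,R0=start or (np.array(s['eef_pos']),Rq(s['ee_rot']))
    R1=down(yaw); sl=Slerp([0,1],Rn.concatenate([R0,R1])); pos=np.array(pos,float); out=[]
    for k in range(n):
        Ra,Rb=sl(k/n),sl((k+1)/n)
        out.append([claw]+np.round(Ra.inv().apply((pos-p0)/n)/1000,4).tolist()+np.round((Ra.inv()*Rb).as_rotvec(),4).tolist())
    print(str(out)); return pos,R1
def st():
    s=ctrl.sense(); R=Rq(s['ee_rot']).as_matrix()
    print('t',round(s['time_s'],2),'p',np.round(s['eef_pos'],1),'yaw',round(np.arctan2(R[1,0],R[0,0]),4),'zax',np.round(R[:,2],4),'F',np.round(s['force'],1),'gw',round(s['grip_width'],3),'gf',round(s['grip_force'],1))
    return s
E
python3 - <<'E'
from h import *
plan([555,-125,300],1.57,10)
p=ctrl.capture('wrist'); s=ctrl.sense(); R=Rq(s['ee_rot'])
C=-p['R'].T@p['t']; print('cam in tool',R.inv().apply(C-s['eef_pos']), 'axis in tool',R.inv().apply(p['R'][2]), p['camera_matrix'])
E
```

```text
[[-1, 0.0484, -0.0226, -0.0069, -0.0, -0.0, -0.1237], [-1, 0.0508, -0.0164, -0.0069, -0.0, -0.0, -0.1237], [-1, 0.0524, -0.01, -0.0069, -0.0, -0.0, -0.1237], [-1, 0.0533, -0.0035, -0.0069, -0.0, -0.0, -0.1237], [-1, 0.0533, 0.0031, -0.0069, -0.0, -0.0, -0.1237], [-1, 0.0525, 0.0097, -0.0069, -0.0, -0.0, -0.1237], [-1, 0.0509, 0.0161, -0.0069, -0.0, -0.0, -0.1237], [-1, 0.0485, 0.0222, -0.0069, -0.0, -0.0, -0.1237], [-1, 0.0454, 0.0281, -0.0069, -0.0, -0.0, -0.1237], [-1, 0.0416, 0.0334, -0.0069, -0.0, -0.0, -0.1237]]
cam in tool [  79.29353374   -0.24763452 -143.80721897] axis in tool [-0.30703387  0.00142734  0.95169752] [[297.31863964   0.         257.45055251]
 [  0.         297.31863964 187.97728245]
 [  0.           0.           1.        ]]
```

Call:
send_rows(
  targets=[
    [-1, 0.0484, -0.0226, -0.0069, 0, 0, -0.1237],
    [-1, 0.0508, -0.0164, -0.0069, 0, 0, -0.1237],
    [-1, 0.0524, -0.01, -0.0069, 0, 0, -0.1237],
    [-1, 0.0533, -0.0035, -0.0069, 0, 0, -0.1237],
    [-1, 0.0533, 0.0031, -0.0069, 0, 0, -0.1237],
    [-1, 0.0525, 0.0097, -0.0069, 0, 0, -0.1237],
    [-1, 0.0509, 0.0161, -0.0069, 0, 0, -0.1237],
    [-1, 0.0485, 0.0222, -0.0069, 0, 0, -0.1237],
    [-1, 0.0454, 0.0281, -0.0069, 0, 0, -0.1237],
    [-1, 0.0416, 0.0334, -0.0069, 0, 0, -0.1237],
  ],
)

```text
time_s: 2.2
eef_pos: [556.2, -123.5, 300.6]
ee_rot: [0.0, 0.706, 0.708, -0.0]
force: [-0.5, -0.3, -0.1]
grip_width: 1.002
grip_force: 0.0
```

```bash
python3 - <<'E'
from h import *
st()
p=ctrl.capture('wrist'); save(p,'w1.png'); pickle.dump(p,open('w1.pkl','wb'))
for q,z in [('post_bore',105),('pin_head',167),('rig',0),('tin_mouth',90),('tin',0)]:
    for d in ctrl.landmark_of(q,p)[:2]: print(q,np.round(d['point'],1),round(d['score'],2),np.round(tri([(p,d['point'],1)],z)[0],1))
print(proj(p,[567.5,-123.4,179],1),proj(p,[567.5,-123.4,155],1))
cv2.imwrite('pics/w1b.png',cv2.resize(p['img'][:,:,::-1],(798,598),interpolation=2))
E
```

```text
t 2.2 p [ 556.2 -123.5  300.6] yaw 1.5739 zax [ 2.e-04 -2.e-04 -1.e+00] F [-0.5 -0.3 -0.1] gw 1.002 gf 0.0
post_bore [267.  162.7] 0.78 [ 568.1 -123.3  105. ]
pin_head [266.7 176.6] 0.68 [ 565.8 -122.7  167. ]
rig [245.2 162.3] 0.56 [ 538.3 -147.2    0. ]
tin_mouth [328.1 262.8] 0.78 [ 658.3 -271.3   90. ]
tin_mouth [257.6 261.3] 0.64 [ 557.6 -266.7   90. ]
tin [318.  232.6] 0.84 [ 659.8 -267.5    0. ]
[268.90263364 180.79423393] [268.00746152 174.00548811]
```

View pics/w1b.png

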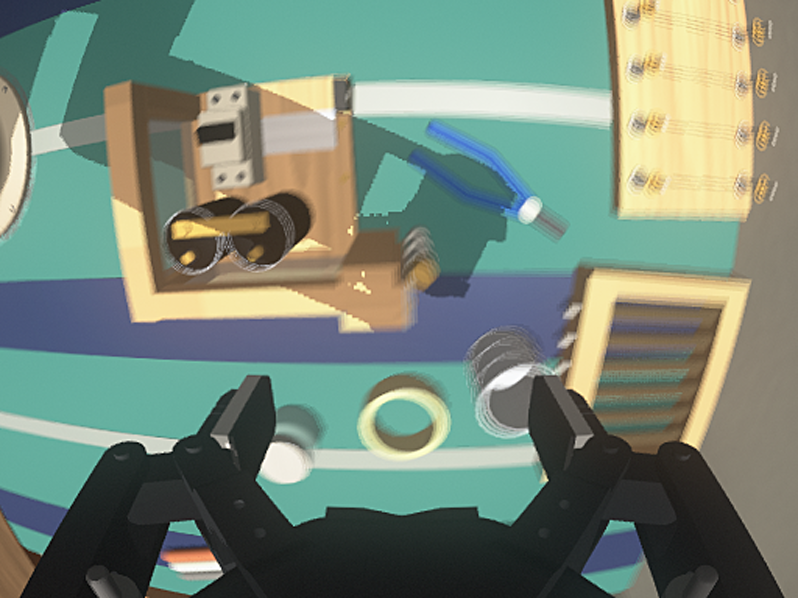

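The pin's brass head is at enlarged (425,272), with slight motion blur. I retake the picture now that the arm is still.

```bash
python3 - <<'E'
from h import *
for k in range(3): p=ctrl.capture('wrist')
st()
save(p,'w2.png'); pickle.dump(p,open('w2.pkl','wb'))
for q,z in [('post_bore',105),('pin_head',167),('rig',0),('tin_mouth',90),('tin',0)]:
    for d in ctrl.landmark_of(q,p)[:2]: print(q,np.round(d['point'],1),round(d['score'],2),np.round(tri([(p,d['point'],1)],z)[0],1))
cv2.imwrite('pics/w2b.png',cv2.resize(p['img'][130:230,190:340,::-1],(792,528),interpolation=2))
E
```

```text
t 2.65 p [ 554.6 -125.8  300.4] yaw 1.568 zax [ 0.e+00 -1.e-04 -1.e+00] F [-0.3  0.2 -0.2] gw 1.002 gf 0.0
post_bore [267.8 159. ] 0.77 [ 567.2 -121.2  105. ]
post_bore [320. 229.] 0.52 [ 635.2 -212.3  105. ]
pin_head [271.1 175.7] 0.83 [ 568.3 -124.1  167. ]
rig [246.8 162.1] 0.66 [ 538.8 -149.     0. ]
rig [266.9 175. ] 0.52 [ 569.7 -169.6    0. ]
tin_mouth [331.8 256.3] 0.72 [ 659.8 -263.3   90. ]
tin [319.9 232.9] 0.88 [ 660.5 -270.9    0. ]
tin [186.  273.4] 0.43 [ 424.1 -354.4    0. ]
```

View pics/w2b.png

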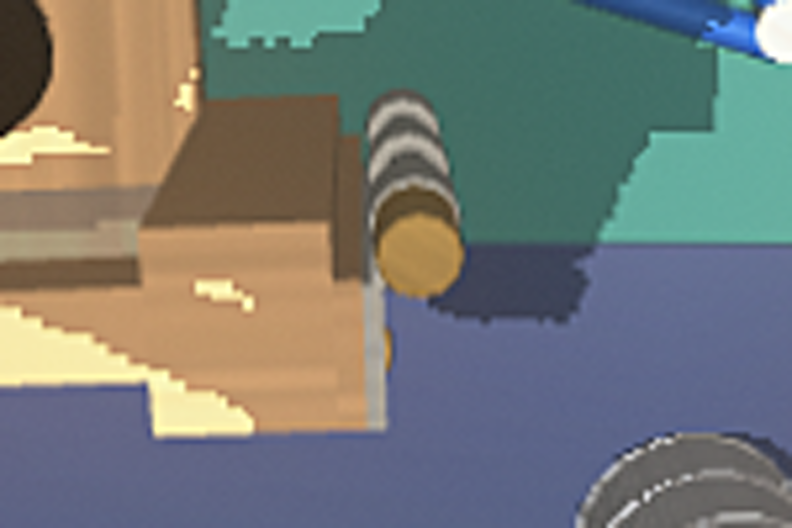

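The brass head's top disc is centred at crop (420,256), about (269.4,178.4) native. The post's top corners are at crop (140,228), (330,222), (365,430) and (152,437).

```bash
python3 - <<'E'
from h import *
p=pickle.load(open('w2.pkl','rb'))
f=lambda x,y,z: np.round(tri([(p,np.array([190+(x+.5)/5.28-.5,130+(y+.5)/5.28-.5]),1)],z)[0],1)
print('head',f(420,256,179)); C=[f(*c,145) for c in [(140,228),(330,222),(365,430),(152,437)]]; print(C, np.mean(C,0))
print('barrel low knuckle top edge etc', f(405,95,55))
# tin rim ellipse from wrist + top
h=f(420,256,179)
plan([h[0],h[1],158],1.57,8)
E
```

```text
head [ 566.  -123.1  179. ]
[array([ 511.8, -126.8,  145. ]), array([ 549.5, -125.8,  145. ]), array([ 556.4, -170.1,  145. ]), array([ 512.2, -171.7,  145. ])] [ 532.475 -148.6    145.   ]
barrel low knuckle top edge etc [ 566.9 -116.6   55. ]
[[-1, 0.0003, 0.0014, 0.0178, 0.0, 0.0, -0.0001], [-1, 0.0003, 0.0014, 0.0178, 0.0, 0.0, -0.0001], [-1, 0.0003, 0.0014, 0.0178, 0.0, 0.0, -0.0001], [-1, 0.0003, 0.0014, 0.0178, 0.0, 0.0, -0.0001], [-1, 0.0003, 0.0014, 0.0178, 0.0, 0.0, -0.0001], [-1, 0.0003, 0.0014, 0.0178, 0.0, 0.0, -0.0001], [-1, 0.0003, 0.0014, 0.0178, 0.0, 0.0, -0.0001], [-1, 0.0003, 0.0014, 0.0178, 0.0, 0.0, -0.0001]]
```

Call:
send_rows(
  targets=[
    [-1, 0.0003, 0.0014, 0.0178, 0, 0, 0],
    [-1, 0.0003, 0.0014, 0.0178, 0, 0, 0],
    [-1, 0.0003, 0.0014, 0.0178, 0, 0, 0],
    [-1, 0.0003, 0.0014, 0.0178, 0, 0, 0],
    [-1, 0.0003, 0.0014, 0.0178, 0, 0, 0],
    [-1, 0.0003, 0.0014, 0.0178, 0, 0, 0],
    [-1, 0.0003, 0.0014, 0.0178, 0, 0, 0],
    [-1, 0.0003, 0.0014, 0.0178, 0, 0, 0],
    [-1, 0, 0, 0, 0, 0, 0],
    [-1, 0, 0, 0, 0, 0, 0],
  ],
)

```text
time_s: 4.15
eef_pos: [566.5, -122.8, 158.7]
ee_rot: [0.001, 0.707, 0.707, 0.0]
force: [-0.4, 0.1, -0.9]
grip_width: 0.999
grip_force: 0.0
```

Call:
send_rows(
  targets=[
    [1, 0, 0, 0, 0, 0, 0],
    [1, 0, 0, 0, 0, 0, 0],
    [1, 0, 0, 0, 0, 0, 0],
    [1, 0, 0, 0, 0, 0, 0],
    [1, 0, 0, 0, 0, 0, 0],
    [1, 0, 0, 0, 0, 0, 0],
    [1, 0, 0, 0, 0, 0, 0],
    [1, 0, 0, 0, 0, 0, 0],
    [1, 0, 0, 0, 0, 0, 0],
    [1, 0, 0, 0, 0, 0, 0],
  ],
  squeeze=30,
)

```text
time_s: 5.4
eef_pos: [566.3, -122.6, 158.0]
ee_rot: [0.0, 0.707, 0.707, 0.0]
force: [-2.1, 0.4, 3.3]
grip_width: 0.172
grip_force: 29.5
```

```bash
python3 - <<'E'
from h import *
p=ctrl.capture('wrist');st()
cv2.imwrite('pics/w3b.png',cv2.resize(p['img'][110:310,150:370,::-1],(660,600),interpolation=2)); pickle.dump(p,open('w3.pkl','wb'))
E
```

```text
t 5.45 p [ 566.3 -122.6  158. ] yaw 1.5698 zax [ 1.e-04 -0.e+00 -1.e+00] F [-1.5  0.5  3.8] gw 0.17 gf 29.5
```

View pics/w3b.png

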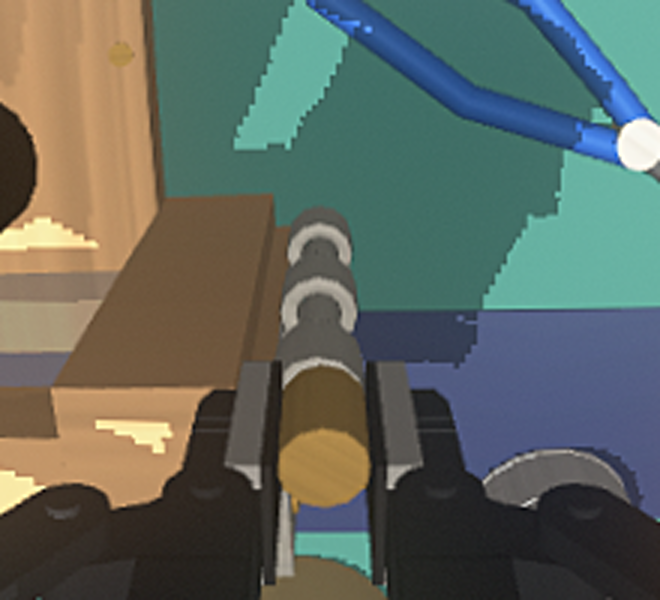

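The pin head is gripped between both pads, its top disc at crop (325,467), and the side force is only about 2 N. Bore x is therefore about 566.3. I locate y from this close view and plan the lift.

```bash
python3 - <<'E'
from h import *
p=pickle.load(open('w3.pkl','rb'))
g=lambda x,y,z: np.round(tri([(p,np.array([150+(x+.5)/3-.5,110+(y+.5)/3-.5]),1)],z)[0],1)
print('head',g(325,467,179))
# knuckle top ring of the mid knuckle(z 114) and low knuckle (z 73): ring front ellipse centres
print('mid knuckle top',g(320,305,114),'low top',g(320,245,73),'low bottom-ish', g(320,228,73))
s=ctrl.sense(); e=s['eef_pos']
a=plan([e[0],e[1],274],1.57,3,1)
print('---');b=plan([660,-270,274],1.57,5,1,a)
print('---');plan([660,-270,166],1.57,5,1,b)
E
```

```text
head [ 567.1 -122.8  179. ]
mid knuckle top [ 566.1 -121.1  114. ] low top [ 566.  -120.5   73. ] low bottom-ish [ 566.  -115.7   73. ]
[[1, -0.0, 0.0, -0.0387, 0.0, 0.0, -0.0001], [1, -0.0, 0.0, -0.0387, 0.0, 0.0, -0.0001], [1, -0.0, 0.0, -0.0387, 0.0, 0.0, -0.0001]]
---
[[1, -0.0295, 0.0188, 0.0, 0.0, 0.0, 0.0], [1, -0.0295, 0.0188, 0.0, 0.0, 0.0, 0.0], [1, -0.0295, 0.0188, 0.0, 0.0, 0.0, 0.0], [1, -0.0295, 0.0188, 0.0, 0.0, 0.0, 0.0], [1, -0.0295, 0.0188, 0.0, 0.0, 0.0, 0.0]]
---
[[1, 0.0, 0.0, 0.0216, 0.0, 0.0, 0.0], [1, 0.0, 0.0, 0.0216, 0.0, 0.0, 0.0], [1, 0.0, 0.0, 0.0216, 0.0, 0.0, 0.0], [1, 0.0, 0.0, 0.0216, 0.0, 0.0, 0.0], [1, 0.0, 0.0, 0.0216, 0.0, 0.0, 0.0]]
```

Call:
send_rows(
  targets=[
    [1, 0, 0, -0.015, 0, 0, 0],
    [1, 0, 0, -0.025, 0, 0, 0],
    [1, 0, 0, -0.025, 0, 0, 0],
    [1, 0, 0, -0.025, 0, 0, 0],
    [1, 0, 0, -0.025, 0, 0, 0],
    [1, -0.03, 0.018, 0, 0, 0, 0],
    [1, -0.03, 0.018, 0, 0, 0, 0],
    [1, -0.03, 0.018, 0, 0, 0, 0],
    [1, -0.03, 0.02, 0, 0, 0, 0],
    [1, -0.025, 0.02, 0, 0, 0, 0],
  ],
)

```text
time_s: 6.7
eef_pos: [660.5, -268.8, 273.4]
ee_rot: [0.0, 0.708, 0.707, 0.0]
force: [0.1, -0.7, -0.7]
grip_width: 0.174
grip_force: 29.4
```

```bash
python3 - <<'E'
from h import *
for k in range(4): p=ctrl.capture('wrist')
st(); pickle.dump(p,open('w4.pkl','wb'))
for q,z in [('tin_mouth',90),('tin',0)]:
    for d in ctrl.landmark_of(q,p)[:2]: print(q,np.round(d['point'],1),round(d['score'],2),np.round(tri([(p,d['point'],1)],z)[0],1))
t=ctrl.capture('top')
for q,z in [('tin_mouth',90),('tin',0),('pin_tip',60),('pin_head',280)]:
    for d in ctrl.landmark_of(q,t)[:2]: print('top',q,np.round(d['point'],1),round(d['score'],2),np.round(tri([(t,d['point'],0)],z)[0],1))
cv2.imwrite('pics/w4b.png',cv2.resize(p['img'][110:310,150:370,::-1],(660,600),interpolation=2)); 
E
```

```text
t 6.9 p [ 660.1 -267.6  272.7] yaw 1.5696 zax [-4.e-04  5.e-04 -1.e+00] F [-0.1  0.6 -0.7] gw 0.174 gf 29.5
tin_mouth [254. 162.] 0.94 [ 656.9 -264.2   90. ]
tin [254.5 151.2] 0.67 [ 656.5 -269.1    0. ]
```

View pics/w4b.png

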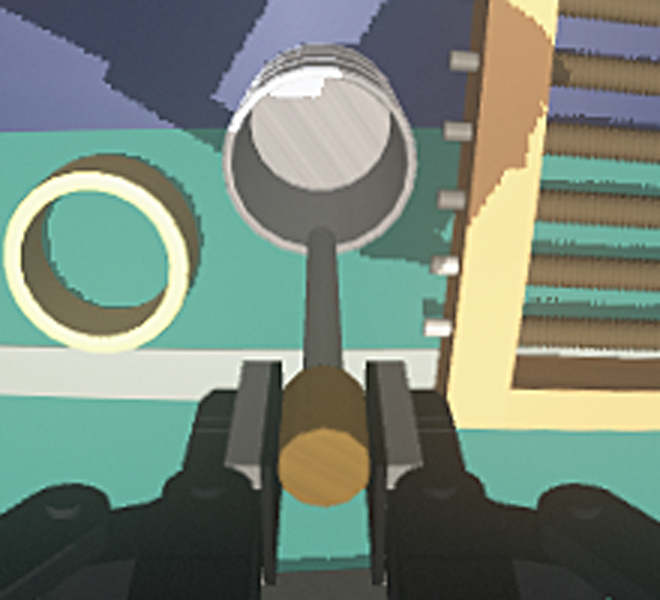

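The pin hangs straight in the gripper over the tin, whose mouth is centred at crop (320,160), about (657,-266). I lower it.

Call:
send_rows(
  targets=[
    [1, 0, -0.0025, 0.018, 0, 0, 0],
    [1, 0, 0, 0.022, 0, 0, 0],
    [1, 0, 0, 0.022, 0, 0, 0],
    [1, 0, 0, 0.022, 0, 0, 0],
    [1, 0, 0, 0.022, 0, 0, 0],
    [1, 0, 0, 0.022, 0, 0, 0],
    [1, 0, 0, 0.018, 0, 0, 0],
    [1, 0, 0, 0.012, 0, 0, 0],
    [1, 0, 0, 0, 0, 0, 0],
    [1, 0, 0, 0, 0, 0, 0],
  ],
)

```text
time_s: 8.5
eef_pos: [658.0, -267.9, 115.9]
ee_rot: [0.001, 0.707, 0.707, 0.0]
force: [0.6, -0.3, -0.4]
grip_width: 0.174
grip_force: 29.5
```

Call:
send_rows(
  targets=[
    [1, 0, 0, 0.004, 0, 0, 0],
    [1, 0, 0, 0, 0, 0, 0],
    [-1, 0, 0, 0, 0, 0, 0],
    [-1, 0, 0, 0, 0, 0, 0],
    [-1, 0, 0, 0, 0, 0, 0],
    [-1, 0, 0, 0, 0, 0, 0],
    [-1, 0, 0, 0, 0, 0, 0],
    [-1, 0, 0, -0.03, 0, 0, 0],
    [-1, 0, 0, -0.04, 0, 0, 0],
    [-1, 0, 0, -0.04, 0, 0, 0],
  ],
  squeeze=30,
)

```text
time_s: 9.75
eef_pos: [657.5, -267.6, 222.2]
ee_rot: [-0.0, 0.707, 0.707, 0.0]
force: [0.2, -0.4, 0.5]
grip_width: 1.002
grip_force: 0.0
```

```bash
python3 - <<'E'
from h import *
for k in range(3): p=ctrl.capture('wrist')
st(); pickle.dump(p,open('w5.pkl','wb'))
for q,z in [('tin_mouth',90),('pin_head',115),('tin',0)]:
    for d in ctrl.landmark_of(q,p)[:2]: print(q,np.round(d['point'],1),round(d['score'],2),np.round(tri([(p,d['point'],1)],z)[0],1))
a=plan([560,-50,320],1.57,5)
b=plan([465,170,320],1.57,5,-1,a)
E
```

```text
t 9.9 p [ 658.2 -268.   223.3] yaw 1.5699 zax [ 0.0038 -0.0023 -1.    ] F [-0.4 -0.4 -0.2] gw 1.002 gf 0.0
tin_mouth [255.2 176.8] 0.94 [ 658.3 -269.2   90. ]
pin_head [296.5 189.1] 0.81 [ 695.8 -273.7  115. ]
tin [256.  155.1] 0.7 [ 659.4 -266.4    0. ]
[[-1, 0.0435, -0.0195, -0.02, -0.0004, -0.0003, -0.0001], [-1, 0.0435, -0.0195, -0.0201, -0.0004, -0.0003, -0.0001], [-1, 0.0435, -0.0195, -0.0201, -0.0004, -0.0003, -0.0001], [-1, 0.0435, -0.0195, -0.0201, -0.0004, -0.0003, -0.0001], [-1, 0.0435, -0.0195, -0.0201, -0.0004, -0.0003, -0.0001]]
[[-1, 0.044, -0.019, 0.0, 0.0, 0.0, 0.0], [-1, 0.044, -0.019, 0.0, 0.0, 0.0, 0.0], [-1, 0.044, -0.019, 0.0, 0.0, 0.0, 0.0], [-1, 0.044, -0.019, 0.0, 0.0, 0.0, 0.0], [-1, 0.044, -0.019, 0.0, 0.0, 0.0, 0.0]]
```

Call:
send_rows(
  targets=[
    [-1, 0.045, -0.0193, -0.018, 0, 0, 0],
    [-1, 0.05, -0.0193, -0.018, 0, 0, 0],
    [-1, 0.05, -0.0193, -0.018, 0, 0, 0],
    [-1, 0.05, -0.0193, -0.018, 0, 0, 0],
    [-1, 0.05, -0.0193, -0.01, 0, 0, 0],
    [-1, 0.052, -0.0193, 0, 0, 0, 0],
    [-1, 0.052, -0.0193, 0, 0, 0, 0],
    [-1, 0.052, -0.0193, 0, 0, 0, 0],
    [-1, 0.052, -0.0193, 0, 0, 0, 0],
    [-1, 0.045, -0.0193, 0, 0, 0, 0],
  ],
)

```text
time_s: 11.3
eef_pos: [463.9, 232.2, 301.8]
ee_rot: [-0.001, 0.707, 0.707, -0.001]
force: [0.2, 0.3, 0.6]
grip_width: 1.004
grip_force: 0.0
```

```bash
python3 - <<'E'
from h import *
for k in range(5): p=ctrl.capture('wrist')
st(); pickle.dump(p,open('w6.pkl','wb'))
for q,z in [('door_top',160),('door_bore',90),('rack',0)]:
    for d in ctrl.landmark_of(q,p)[:2]: print(q,np.round(d['point'],1),round(d['score'],2),np.round(tri([(p,d['point'],1)],z)[0],1))
cv2.imwrite('pics/w6b.png',cv2.resize(p['img'][30:230,150:410,::-1],(780,600),interpolation=2)); 
E
```

```text
t 11.55 p [465.2 230.1 302.1] yaw 1.5698 zax [-1.3e-03 -6.0e-04 -1.0e+00] F [0.6 0.1 0.4] gw 0.999 gf 0.0
door_top [117.5 176.8] 0.96 [314.1 229.7 160. ]
door_top [242.8  85.4] 0.56 [451.3 318.9 160. ]
door_bore [ 92.5 140.4] 0.81 [243.7 261.3  90. ]
door_bore [254.4 143.3] 0.75 [461.4 251.2  90. ]
rack [246.9  87.3] 0.84 [449.4 321.    0. ]
rack [241.5  84.9] 0.39 [441.4 324.6   0. ]
```

View pics/w6b.png

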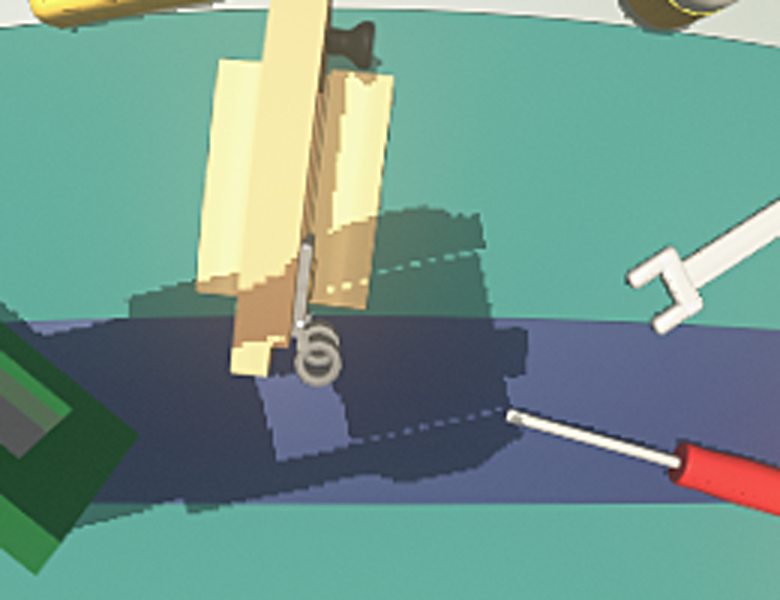

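The pine door's top edge runs from crop (299,0) down to about (260,370). The upper knuckle ring is at crop (318,362), the knob at (355,42), and the green door lies at the left. I compute its pose.

```bash
python3 - <<'E'
from h import *
p=pickle.load(open('w6.pkl','rb'))
g=lambda x,y,z: tri([(p,np.array([150+(x+.5)/3-.5,30+(y+.5)/3-.5]),1)],z)[0]
L0,L1,R0,R1=g(268,2,160),g(231,374,160),g(330,2,160),g(291,345,160)
print('L',L0.round(1),L1.round(1),'R',R0.round(1),R1.round(1))
yl=np.arctan2(-(L0-L1)[0],(L0-L1)[1]); yr=np.arctan2(-(R0-R1)[0],(R0-R1)[1]); print('yaw',yl,yr)
k=g(318,367,119); k2=g(320,355,119); print('knuckle top ring',k.round(1),k2.round(1))
for th in (yl,yr,(yl+yr)/2):
    c,s=np.cos(th),np.sin(th); print('door_top from knuckle',(k[:2]-[c*19.5-s*-72, s*19.5+c*-72]).round(1))
# 3-view tri for door top / bore
P=pickle.load(open('P.pkl','rb')); S,T=P['scene'],P['top']
print(tri([(S,np.array((267.8,152.4)),0),(T,np.array((187.3,204.3)),0),(p,np.array([254.4,143.3]),1)]))
print(tri([(S,np.array((272.1,123.5)),0),(T,np.array((156.1,208.8)),0),(p,np.array([242.8,85.4]),1)]))
E
```

```text
L [447.7 372.9 160. ] [434.9 251.9 160. ] R [467.1 372.8 160. ] [454.6 261.4 160. ]
yaw -0.10527255419359136 -0.11145667347335614
knuckle top ring [463.1 246.1 119. ] [463.9 250.6 119. ]
door_top from knuckle [451.3 319.7]
door_top from knuckle [451.7 319.8]
door_top from knuckle [451.5 319.8]
(array([462.5375148 , 249.87258198,  79.95062319]), array([-1.3, -0.6,  0.7,  2.7,  1. , -0.3]))
(array([450.62584783, 319.56617534, 150.90694043]), array([-0.2, -0.1,  2.3, -0.7, -0.2, -0.4]))
```

```bash
python3 - <<'E'
from h import *
a=plan([451.5,319.8,240],1.464,4)
plan([451.5,319.8,132],1.464,5,-1,a)
E
```

```text
[[-1, 0.0226, -0.0036, 0.0156, -0.0002, 0.0001, 0.026], [-1, 0.0225, -0.0042, 0.0156, -0.0002, 0.0001, 0.026], [-1, 0.0223, -0.0047, 0.0156, -0.0002, 0.0001, 0.026], [-1, 0.0222, -0.0053, 0.0156, -0.0002, 0.0001, 0.026]]
[[-1, 0.0, 0.0, 0.0216, 0.0, 0.0, 0.0], [-1, 0.0, 0.0, 0.0216, 0.0, 0.0, 0.0], [-1, 0.0, 0.0, 0.0216, 0.0, 0.0, 0.0], [-1, 0.0, 0.0, 0.0216, 0.0, 0.0, 0.0], [-1, 0.0, 0.0, 0.0216, 0.0, 0.0, 0.0]]
```

Call:
send_rows(
  targets=[
    [-1, 0.0226, -0.0036, 0.0156, 0, 0, 0.026],
    [-1, 0.0225, -0.0042, 0.0156, 0, 0, 0.026],
    [-1, 0.0223, -0.0047, 0.0156, 0, 0, 0.026],
    [-1, 0.0222, -0.0053, 0.0156, 0, 0, 0.026],
    [-1, 0, 0, 0.0216, 0, 0, 0],
    [-1, 0, 0, 0.0216, 0, 0, 0],
    [-1, 0, 0, 0.0216, 0, 0, 0],
    [-1, 0, 0, 0.0216, 0, 0, 0],
    [-1, 0, 0, 0.0216, 0, 0, 0],
    [-1, 0, 0, 0, 0, 0, 0],
  ],
)

```text
time_s: 12.95
eef_pos: [450.7, 319.8, 131.2]
ee_rot: [-0.0, 0.744, 0.669, -0.002]
force: [0.0, -0.1, 0.6]
grip_width: 1.0
grip_force: 0.0
```

```bash
python3 - <<'E'
from h import *
for k in range(3): p=ctrl.capture('wrist')
st(); pickle.dump(p,open('w7.pkl','wb'))
cv2.imwrite('pics/w7b.png',cv2.resize(p['img'][70:370,100:420,::-1],(640,600),interpolation=2)); 
E
```

```text
t 13.1 p [451.6 320.7 133.5] yaw 1.4651 zax [ 1.3e-03  6.0e-04 -1.0e+00] F [0.1 0.  0.8] gw 1.0 gf 0.0
```

View pics/w7b.png

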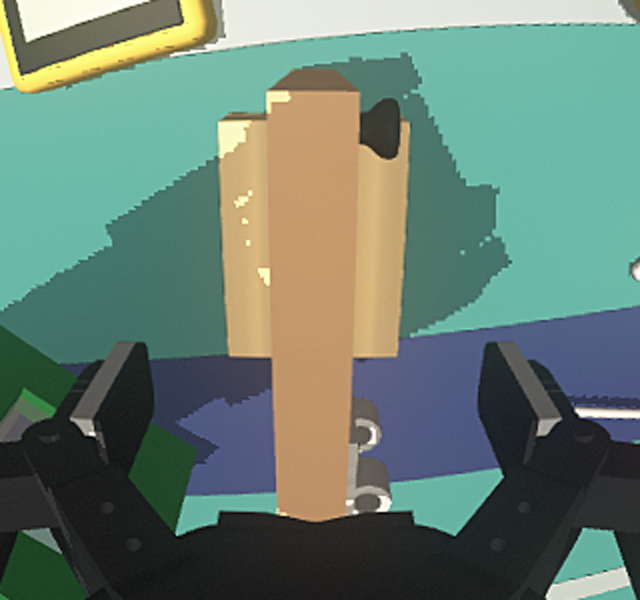

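The open fingers straddle the pine door. Its far end is at crop row 91, its sides are at columns 267–359 there, and the knuckle rings are at (368,502) and (365,432). I measure the door in the tool frame, then grip.

```bash
python3 - <<'E'
from h import *
p=pickle.load(open('w7.pkl','rb')); s=ctrl.sense()
R=Rq(s['ee_rot']); e=np.array(s['eef_pos'])
g=lambda x,y,z: tri([(p,np.array([100+(x+.5)/2-.5,70+(y+.5)/2-.5]),1)],z)[0]
for n,a in dict(far_end=(313,91,160),fl=(267,91,160),fr=(359,91,160),nl=(277,500,160),nr=(350,500,160),upk=(369,501,119),lowk=(366,432,78)).items():
    X=g(*a); print(n,X.round(1),'tool',R.inv().apply(X-e).round(1))
E
```

```text
far_end [459.  391.2 160. ] tool [ 70.9   0.  -26.5]
fl [450.1 392.2 160. ] tool [ 71.   -9.  -26.5]
fr [468.  390.3 160. ] tool [ 71.    9.  -26.5]
nl [438.7 290.3 160. ] tool [-31.6  -9.6 -26.6]
nr [457.7 288.3 160. ] tool [-31.6   9.6 -26.5]
upk [463.6 248.  119. ] tool [-71.   19.6  14.4]
lowk [465.5 248.7  78. ] tool [-70.1  21.4  55.4]
```

Call:
send_rows(
  targets=[
    [1, 0, 0, 0, 0, 0, 0],
    [1, 0, 0, 0, 0, 0, 0],
    [1, 0, 0, 0, 0, 0, 0],
    [1, 0, 0, 0, 0, 0, 0],
    [1, 0, 0, 0, 0, 0, 0],
    [1, 0, 0, 0, 0, 0, 0],
    [1, 0, 0, 0, 0, 0, 0],
    [1, 0, 0, 0, 0, 0, 0],
    [1, 0, 0, 0, 0, 0, 0],
    [1, 0, 0, 0, 0, 0, 0],
  ],
  squeeze=60,
)

```text
time_s: 14.35
eef_pos: [451.1, 321.0, 132.8]
ee_rot: [0.0, 0.743, 0.669, 0.0]
force: [1.4, 2.8, 5.8]
grip_width: 0.201
grip_force: 60.0
```

Call:
send_rows(
  targets=[
    [1, 0, 0, -0.006, 0, 0, 0],
    [1, 0, 0, -0.01, 0, 0, 0],
    [1, 0, 0, -0.015, 0, 0, 0],
    [1, 0, 0, -0.02, 0, 0, 0],
    [1, 0, 0, -0.02, 0, 0, 0],
    [1, 0, 0, -0.02, 0, 0, 0],
    [1, 0, 0, -0.009, 0, 0, 0],
    [1, 0, 0, 0, 0, 0, 0],
    [1, 0, 0, 0, 0, 0, 0],
    [1, 0, 0, 0, 0, 0, 0],
  ],
)

```text
time_s: 15.6
eef_pos: [450.7, 320.7, 231.8]
ee_rot: [-0.0, 0.743, 0.669, -0.001]
force: [0.1, 0.4, -5.2]
grip_width: 0.199
grip_force: 58.9
```

```bash
python3 - <<'E'
from h import *
p=ctrl.capture('wrist'); s=st(); pickle.dump(p,open('w8.pkl','wb')); print(s['wrist_torque'])
cv2.imwrite('pics/w8b.png',cv2.resize(p['img'][70:370,100:420,::-1],(640,600),interpolation=2)); 
E
```

```text
t 15.65 p [450.7 320.7 231.9] yaw 1.4658 zax [-1.e-03 -5.e-04 -1.e+00] F [ 0.3 -0.2 -5.2] gw 0.198 gf 58.9
[0.05232959 0.04359717 0.01007978]
```

View pics/w8b.png

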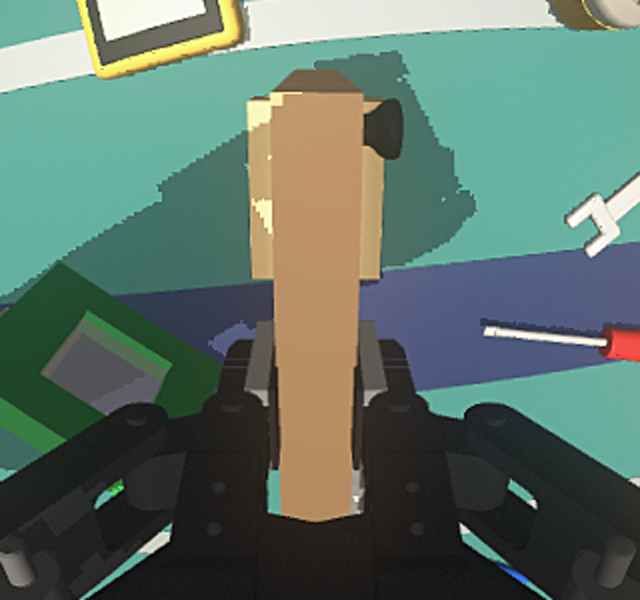

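The door is held off the rack, its far end at crop row 92 and columns 271–363. It sits where expected in the gripper: the camera reads about 0.8 mm high along the closing axis, and it read the gripped pin the same way. I carry the door to a stand-off 60 mm in front of the hinge gaps.

Call:
send_rows(
  targets=[
    [1, -0.02, 0.0095, 0, 0, 0, 0],
    [1, -0.035, 0.0166, 0, 0, 0, 0],
    [1, -0.042, 0.0199, 0, 0, 0, 0],
    [1, -0.045, 0.0213, 0, 0, 0, 0],
    [1, -0.045, 0.0213, 0, 0, 0, 0],
    [1, -0.042, 0.0199, 0, 0, 0, 0],
    [1, -0.036, 0.0171, 0, 0, 0, 0],
    [1, -0.0326, 0.0155, 0, 0, 0, 0],
    [1, 0, 0, 0, 0, 0, 0],
    [1, 0, 0, 0, 0, 0, 0],
  ],
)

```text
time_s: 16.9
eef_pos: [559.8, 10.6, 232.2]
ee_rot: [-0.0, 0.743, 0.669, -0.0]
force: [0.1, -0.4, -5.5]
grip_width: 0.203
grip_force: 59.2
```

```bash
python3 - <<'E'
from h import *
P=pickle.load(open('P.pkl','rb')); T0=P['top']
print('pliers',[tri([(T0,np.array(q)/1.555,0)],10)[0].round(0) for q in [(445,265),(460,272),(485,205)]])
p=ctrl.capture('wrist');S=ctrl.capture('scene');T=ctrl.capture('top'); s=st(); pickle.dump((p,S,T),open('w9.pkl','wb'))
R=Rq(s['ee_rot']); e=np.array(s['eef_pos'])
B=e+R.apply([-71.3,19.5,42.8]); D=e+R.apply([.7,0,-27.2]); print('pred bore',B.round(1))
for n,q,f in [('w',p,1),('s',S,0),('t',T,0)]:
  for nm,X in [('door_bore',B),('door_top',D),('post_bore',[565.2,-122.8,105])]:
    print(n,nm,'pred',proj(q,X,f).round(1),[(np.round(d['point'],1).tolist(),round(d['score'],2)) for d in ctrl.landmark_of(nm,q)[:3]])
E
```

```text
pliers [array([580., -33.,  10.]), array([566., -62.,  10.]), array([ 698., -114.,   10.])]
t 17.05 p [559.8  11.  232.6] yaw 1.4671 zax [-1.e-04  1.e-04 -1.e+00] F [-0.7 -0.1 -5.2] gw 0.198 gf 59.2
pred bore [571.8 -61.9 189.7]
w door_bore pred [281.6 296.2] [([283.9, 297.8], 0.91)]
w door_top pred [256.3 270.5] [([253.8, 273.5], 0.94)]
w post_bore pred [274.  291.6] []
s door_bore pred [253.2 197.6] [([253.5, 198.5], 0.72), ([211.7, 134.3], 0.56)]
s door_top pred [260.7 161. ] [([220.7, 130.5], 0.93), ([257.8, 163.0], 0.92)]
s post_bore pred [242.  232.4] [([242.4, 234.2], 0.97), ([157.6, 304.1], 0.48)]
t door_bore pred [301.9 159. ] [([183.6, 286.3], 0.59)]
t door_top pred [275.4 157.5] [([191.4, 260.7], 0.61), ([273.4, 155.7], 0.57)]
t post_bore pred [320.6 168.1] [([321.1, 167.7], 0.91), ([369.9, 122.7], 0.69)]
```

Call:
send_rows(
  targets=[
    [1, 0, 0, 0.01, 0, 0, 0],
    [1, 0, 0, 0.015, 0, 0, 0],
    [1, 0, 0, 0.015, 0, 0, 0],
    [1, 0, 0, 0.015, 0, 0, 0],
    [1, 0, 0, 0.014, 0, 0, 0],
    [1, 0, 0, 0.01, 0, 0, 0],
    [1, 0, 0, 0.0055, 0, 0, 0],
    [1, 0, 0, 0, 0, 0, 0],
    [1, 0, 0, 0, 0, 0, 0],
    [1, 0, 0, 0, 0, 0, 0],
  ],
)

```text
time_s: 18.75
eef_pos: [560.2, 10.0, 148.4]
ee_rot: [0.0, 0.743, 0.669, 0.0]
force: [-0.7, -0.5, -4.7]
grip_width: 0.198
grip_force: 59.1
```

```bash
cat > chk.py <<'E'
from h import *
s=st(); R=Rq(s['ee_rot']); e=np.array(s['eef_pos'])
B=e+R.apply([-71.3,19.5,42.8]); D=e+R.apply([.7,0,-27.2]); A=[565.2,-122.8,105]; print('pred bore - post',(B-A).round(1))
T6={k:[] for k in 'abcdef'}
for i in range(4):
  for n in ['scene','top']:
    q=ctrl.capture(n)
    for nm,X in [('door_bore',B),('door_top',D),('post_bore',A)]:
      u=proj(q,X,0)
      c=[np.array(d['point'])-u for d in ctrl.landmark_of(nm,q) if np.linalg.norm(d['point']-u)<7]
      if c: T6.setdefault((n,nm),[]).append(c[0])
for k,v in T6.items():
  if v: print(k,np.mean(v,0).round(2),np.std(v,0).round(2),len(v))
for n,q in [('scene',ctrl.capture('scene')),('top',ctrl.capture('top'))]:
  print(n,'px per mm x,y,z',[(proj(q,np.array(A)+d)-proj(q,A)).round(3).tolist() for d in 10*np.eye(3)])
pickle.dump(ctrl.capture('scene'),open('s_last.pkl','wb'))
E
python3 chk.py
```

```text
t 18.75 p [560.2  10.  148.4] yaw 1.4658 zax [ 8.e-04 -2.e-04 -1.e+00] F [-0.7 -0.5 -4.7] gw 0.198 gf 59.1
pred bore - post [ 7.  59.8  0.6]
('scene', 'door_bore') [-0.15 -1.83] [1.57 0.89] 4
('scene', 'door_top') [-1.54  1.3 ] [0.88 1.84] 4
('scene', 'post_bore') [-0.91  1.56] [1.02 1.46] 4
('top', 'post_bore') [-0.1  -2.11] [1.31 1.42] 4
scene px per mm x,y,z [[3.191, 1.204], [1.677, -2.509], [-0.162, -2.328]]
top px per mm x,y,z [[-0.122, -3.491], [-3.57, 0.033], [0.504, -0.766]]
```

Call:
send_rows(
  targets=[
    [1, -0.006, 0, 0.0006, 0, 0, 0],
    [1, -0.008, 0, 0, 0, 0, 0],
    [1, -0.008, 0, 0, 0, 0, 0],
    [1, -0.006, 0, 0, 0, 0, 0],
    [1, -0.004, 0, 0, 0, 0, 0],
    [1, -0.003, 0, 0, 0, 0, 0],
    [1, -0.003, 0, 0, 0, 0, 0],
    [1, -0.002, 0, 0, 0, 0, 0],
    [1, 0, 0, 0, 0, 0, 0],
    [1, 0, 0, 0, 0, 0, 0],
  ],
)

```text
time_s: 21.75
eef_pos: [555.9, -29.6, 147.4]
ee_rot: [-0.0, 0.743, 0.669, 0.0]
force: [-0.8, -0.2, -5.1]
grip_width: 0.2
grip_force: 59.2
```

Call:
send_rows(
  targets=[
    [1, -0.004, 0, 0, 0, 0, 0],
    [1, -0.004, 0, 0, 0, 0, 0],
    [1, -0.003, 0, 0, 0, 0, 0],
    [1, -0.002, 0, 0, 0, 0, 0],
    [1, -0.002, 0, 0, 0, 0, 0],
    [1, -0.002, 0, 0, 0, 0, 0],
    [1, -0.002, 0, 0, 0, 0, 0],
    [1, -0.001, 0, 0, 0, 0, 0],
    [1, 0, 0, 0, 0, 0, 0],
    [1, 0, 0, 0, 0, 0, 0],
  ],
)

```text
time_s: 23.0
eef_pos: [553.8, -49.5, 147.4]
ee_rot: [-0.0, 0.743, 0.669, 0.0]
force: [0.1, -1.5, -4.4]
grip_width: 0.197
grip_force: 59.2
```

```bash
python3 chk.py
```

```text
t 23.0 p [553.8 -49.5 147.4] yaw 1.4659 zax [ 0.e+00  1.e-04 -1.e+00] F [ 0.1 -1.5 -4.4] gw 0.197 gf 59.2
pred bore - post [ 0.5  0.3 -0.4]
('scene', 'door_bore') [-0.57 -1.03] [0.83 1.42] 4
('scene', 'door_top') [-1.84  1.64] [0.68 0.84] 4
('scene', 'post_bore') [-0.76  1.36] [0.58 0.96] 4
scene px per mm x,y,z [[3.191, 1.204], [1.677, -2.509], [-0.162, -2.328]]
top px per mm x,y,z [[-0.122, -3.491], [-3.57, 0.033], [0.504, -0.766]]
```

Inserted with no contact. I now check y by a gentle touch: the leaf edge should stop the knuckles about 3 mm past alignment.

Call:
send_rows(
  targets=[
    [1, -0.001, 0, 0, 0, 0, 0],
    [1, -0.0005, 0, 0, 0, 0, 0],
    [1, -0.0005, 0, 0, 0, 0, 0],
    [1, 0, 0, 0, 0, 0, 0],
    [1, 0, 0, 0, 0, 0, 0],
    [1, 0, 0, 0, 0, 0, 0],
    [1, 0, 0, 0, 0, 0, 0],
    [1, 0, 0, 0, 0, 0, 0],
    [1, 0, 0, 0, 0, 0, 0],
    [1, 0, 0, 0, 0, 0, 0],
  ],
)

```text
time_s: 26.0
eef_pos: [553.6, -51.6, 147.4]
ee_rot: [-0.0, 0.743, 0.669, -0.0]
force: [-0.2, -0.7, -5.2]
grip_width: 0.199
grip_force: 59.2
```

Call:
send_rows(
  targets=[
    [1, -0.0005, 0, 0, 0, 0, 0],
    [1, -0.0005, 0, 0, 0, 0, 0],
    [1, 0, 0, 0, 0, 0, 0],
    [1, 0, 0, 0, 0, 0, 0],
    [1, 0, 0, 0, 0, 0, 0],
    [1, 0, 0, 0, 0, 0, 0],
    [1, 0, 0, 0, 0, 0, 0],
    [1, 0, 0, 0, 0, 0, 0],
    [1, 0, 0, 0, 0, 0, 0],
    [1, 0, 0, 0, 0, 0, 0],
  ],
)

```text
time_s: 27.25
eef_pos: [553.4, -52.6, 147.4]
ee_rot: [-0.0, 0.743, 0.669, -0.0]
force: [0.3, 0.8, -5.6]
grip_width: 0.197
grip_force: 59.2
```

Call:
send_rows(
  targets=[
    [1, -0.0005, 0, 0, 0, 0, 0],
    [1, -0.0005, 0, 0, 0, 0, 0],
    [1, 0, 0, 0, 0, 0, 0],
    [1, 0, 0, 0, 0, 0, 0],
    [1, 0, 0, 0, 0, 0, 0],
    [1, 0, 0, 0, 0, 0, 0],
    [1, 0, 0, 0, 0, 0, 0],
    [1, 0, 0, 0, 0, 0, 0],
    [1, 0, 0, 0, 0, 0, 0],
    [1, 0, 0, 0, 0, 0, 0],
  ],
)

```text
time_s: 28.5
eef_pos: [553.3, -53.6, 147.4]
ee_rot: [0.0, 0.743, 0.669, -0.0]
force: [-0.4, -0.2, -5.5]
grip_width: 0.197
grip_force: 59.2
```

Call:
send_rows(
  targets=[
    [1, -0.0005, 0, 0, 0, 0, 0],
    [1, -0.0005, 0, 0, 0, 0, 0],
    [1, 0, 0, 0, 0, 0, 0],
    [1, 0, 0, 0, 0, 0, 0],
    [1, 0, 0, 0, 0, 0, 0],
    [1, 0, 0, 0, 0, 0, 0],
    [1, -0.0005, 0, 0, 0, 0, 0],
    [1, 0, 0, 0, 0, 0, 0],
    [1, 0, 0, 0, 0, 0, 0],
    [1, 0, 0, 0, 0, 0, 0],
  ],
)

```text
time_s: 29.75
eef_pos: [553.2, -55.1, 147.4]
ee_rot: [0.0, 0.743, 0.669, 0.0]
force: [-0.3, 0.8, -5.1]
grip_width: 0.196
grip_force: 59.2
```

Call:
send_rows(
  targets=[
    [1, -0.0005, 0, 0, 0, 0, 0],
    [1, -0.0005, 0, 0, 0, 0, 0],
    [1, 0, 0, 0, 0, 0, 0],
    [1, 0, 0, 0, 0, 0, 0],
    [1, 0, 0, 0, 0, 0, 0],
    [1, 0, 0, 0, 0, 0, 0],
    [1, 0, 0, 0, 0, 0, 0],
    [1, 0, 0, 0, 0, 0, 0],
    [1, 0, 0, 0, 0, 0, 0],
    [1, 0, 0, 0, 0, 0, 0],
  ],
)

```text
time_s: 31.0
eef_pos: [553.1, -56.1, 147.4]
ee_rot: [0.0, 0.743, 0.669, 0.0]
force: [1.0, 1.0, -4.6]
grip_width: 0.199
grip_force: 59.2
```

Call:
send_rows(
  targets=[
    [1, -0.0005, 0, 0, 0, 0, 0],
    [1, -0.0005, 0, 0, 0, 0, 0],
    [1, 0, 0, 0, 0, 0, 0],
    [1, 0, 0, 0, 0, 0, 0],
    [1, 0, 0, 0, 0, 0, 0],
    [1, 0, 0, 0, 0, 0, 0],
    [1, 0, 0, 0, 0, 0, 0],
    [1, 0, 0, 0, 0, 0, 0],
    [1, 0, 0, 0, 0, 0, 0],
    [1, 0, 0, 0, 0, 0, 0],
  ],
)

```text
time_s: 32.25
eef_pos: [553.1, -56.5, 147.5]
ee_rot: [-0.0, 0.743, 0.669, 0.0]
force: [0.7, 5.5, -4.1]
grip_width: 0.205
grip_force: 59.4
```

Contact comes about 6.5 mm past the predicted alignment. That fits the knuckle meeting a leaf edge set back near the post face, so y is confirmed. I back off and probe the height clearance both ways.

Call:
send_rows(
  targets=[
    [1, 0.0022, 0, 0, 0, 0, 0],
    [1, 0.0025, 0, 0, 0, 0, 0],
    [1, 0.0025, -0.0002, 0, 0, 0, 0],
    [1, 0, 0, 0, 0, 0, 0],
    [1, 0, 0, -0.001, 0, 0, 0],
    [1, 0, 0, -0.001, 0, 0, 0],
    [1, 0, 0, 0, 0, 0, 0],
    [1, 0, 0, 0, 0, 0, 0],
    [1, 0, 0, 0, 0, 0, 0],
    [1, 0, 0, 0, 0, 0, 0],
  ],
)

```text
time_s: 33.5
eef_pos: [553.5, -49.9, 149.4]
ee_rot: [-0.0, 0.743, 0.669, -0.0]
force: [0.3, 0.3, -4.4]
grip_width: 0.202
grip_force: 59.2
```

Call:
send_rows(
  targets=[
    [1, 0, 0, 0.002, 0, 0, 0],
    [1, 0, 0, 0.001, 0, 0, 0],
    [1, 0, 0, 0.001, 0, 0, 0],
    [1, 0, 0, 0, 0, 0, 0],
    [1, 0, 0, 0, 0, 0, 0],
    [1, 0, 0, 0, 0, 0, 0],
    [1, 0, 0, 0, 0, 0, 0],
    [1, 0, 0, 0, 0, 0, 0],
    [1, 0, 0, 0, 0, 0, 0],
    [1, 0, 0, 0, 0, 0, 0],
  ],
)

```text
time_s: 34.75
eef_pos: [553.5, -49.9, 145.4]
ee_rot: [0.0, 0.743, 0.669, -0.0]
force: [-0.2, -0.2, -5.2]
grip_width: 0.204
grip_force: 59.2
```

Call:
send_rows(
  targets=[
    [1, 0, 0, -0.001, 0, 0, 0],
    [1, 0, 0, -0.001, 0, 0, 0],
    [1, 0, 0, 0, 0, 0, 0],
    [1, 0, 0, 0, 0, 0, 0],
    [1, 0, 0, 0, 0, 0, 0],
    [1, 0, 0, 0, 0, 0, 0],
    [1, 0, 0, 0, 0, 0, 0],
    [1, 0, 0, 0, 0, 0, 0],
    [1, 0, 0, 0, 0, 0, 0],
    [1, 0, 0, 0, 0, 0, 0],
  ],
)

```text
time_s: 36.0
eef_pos: [553.5, -49.9, 147.4]
ee_rot: [0.0, 0.743, 0.669, 0.0]
force: [0.1, -0.6, -5.4]
grip_width: 0.197
grip_force: 59.2
```

```bash
python3 - <<'E'
from h import *
s=st(); q=ctrl.capture('scene')
for n in ['pin_head','tin','tin_mouth']: print(n,[(np.round(d['point'],1),round(d['score'],2)) for d in ctrl.landmark_of(n,q)[:2]])
print(proj(q,[658,-268,90]),proj(q,[690,-272,112]), np.abs(s['dq']).max())
print(ctrl.finish_job())
E
```

```text
t 36.0 p [553.5 -49.9 147.4] yaw 1.4658 zax [ 1.e-04  0.e+00 -1.e+00] F [ 0.1 -0.6 -5.4] gw 0.197 gf 59.2
pin_head [(array([258.5, 295.7]), 0.45)]
tin [(array([248.5, 309.9]), 0.62)]
tin_mouth [(array([248.9, 285.8]), 0.61)]
[247.80567159 289.18732267] [258.3780942  290.46926763] 0.0018290150019127966
the job is handed in; nothing more can be done
None
```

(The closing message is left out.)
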